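Hold the spring pusher back at the fill line

ROBOT

A 6-joint arm with a two-finger parallel gripper is mounted at the origin on the work surface. World frame = base frame: x ahead of the robot, y to its left, z up, the work surface at z = 0. Lengths are in mm, angles in rad, forces in N, time in s.
With the tool pointing down it reaches from about 350 to 875 mm from the base axis. Payload 4.2 kg.
Tool frame: the origin (TCP) lies at the very end of the fingers, on their centre line; the grasp point (between the pads) lies 19 mm behind it; z points along the fingers, y is the line along which they close (so a half turn about z gives the same grasp; the last joint's range is limited). The gripper opens to 85 mm and grips with 20 to 120 N. Pads are 22 mm wide; open, the fingers measure 114 mm over their backs; the gripper's body (76 mm by 85 mm) begins 54 mm behind the grasp point. The pads swing forward as they close: fully open they stand 13 mm farther back than shut.
Start: joints at [-0.865, 0.385, 0.008, 0, -1.194, -0.259], TCP at [270.063, -563.618, 231.312] pointing down, gripper open.
Joint ranges: [-3.14, 3.14], [-1.21, 2.06], [-1.07, 1.41], [-3.16, 2.05], [-2.99, -0.16], [-3.1, 3.1]. Speed limits (rad/s): [2.79, 2.79, 3.14, 3.14, 3.14, 3.14].

INTERFACE

Orientations are given as a unit quaternion [x, y, z, w].
In Python, from bench import arm gives the robot as it stands.
- The arm moves only by the tool servo_tool, never from a script. Its argument "rows" is a list that holds one entry, the list of rows, each a list of 7 numbers: the finger opening in mm, from 0 to 85.4, then the shift along the tool's x, y, z in mm, then the turn, a rotation vector about the tool's x, y, z in rad. A call has 1 to 10 rows; each row is the pose to reach, as a shift and turn from the pose commanded when the call began, along the tool's axes at that moment; what a row does not reach only later rows make up. A row lasts 1/8 s, in which the tool goes at most 62.5 mm and 10.7 degrees, less where a joint would pass 70% of its speed; a pose out of reach is approached as far as the arm can. A call with a gripper value outside its range is refused whole. The fingers move at their own pace and stop on an object; the grip force is fixed at half the most. Time passes only in rows, so rows that repeat a pose let the fingers close. It gives the time, the measured TCP pose, the force, the opening and the grip force at its end, in the units of the state.
- arm.read_state(): the state, without advancing time (a new reading comes with each control period).
- arm.get_image(name): name is "scene" or "top" or "wrist"; returns the picture (400x640x3 uint8, red, green, blue); there is no depth.
- arm.camera_params(name): a dict with "intrinsics" (3x3 intrinsics, pixels), "R" (3x3) and "t" (3): a world point X has camera coordinates R X + t. Camera axes: x right, y down, z forward; pixel columns grow to the right and rows downward; lengths in mm; the calibration is good to about 2 mm. A picture is of the moment at which its call begins: read the wrist's pose just before it. camera_params takes no time and is no camera call; for the wrist camera it gives the pose at the moment of the call.
- arm.job_done(): hands the job in; it is judged then, once.
The state is a dict: "clock": time; "joints": joint angles; "joint_vel": joint speeds; "joint_efforts": joint torques, N m; "position": TCP position; "ee_rot": TCP orientation; "contact_force": force on the tool from outside, world axes, zero at the start; "wrist_torque": the same for the moment, N m; "gripper_width": finger opening in mm; "grasp_force": force on a finger pad.
Only numpy, scipy, OpenCV 4.12 (cv2) and the standard library are available. Lean on these libraries where they do the work, as an engineer would, in place of code of your own. Each camera call takes 0.05 s, during which the arm holds its last target. There are 200 camera calls.

TASK

One of the two spring-pusher trays on the counter is down to its last spice pot: take hold of that tray's pusher, pull it back against its spring until its front face is level with the fill-line ribs on the tray's side walls, and keep it there so that I can drop in the fresh pots - finish while still holding it, steady, on the line. Do not let the pusher snap forward, keep the last pot standing where it is at the front of the tray, and leave the full tray and the other things on the counter alone.

Things in the scene. Friction and masses are not known exactly. Their poses are not given: they have to be found in the camera images.
- tray_low: The tray to work on: only one pot left in it. Fixed grey plastic spring-pusher tray, 250 long x 58 wide, left or right of the full one by chance. Origin: centre of its underside. +x runs along the lane to the serving front, away from the robot (within 0.35 rad). Floor 8 thick; lane 50 wide; side walls 42 high, clear front lip 30 high, inner face at x = +121; rear stop 20 high.
- tray_low_line (a point): Fill line of tray_low: on the lane's centre line, 54 mm above the counter, midway between the tops of the two fill-line ribs, upright ribs 6 mm wide along the lane on the outsides of the side walls, standing 12 mm above the wall tops. 150 mm behind the front lip's inner face (tray x = -29 mm). Axes as the tray's.
- pusher_low (a joint): Slide of tray_low's pusher, m: distance of its front face behind the front lip's inner face; grows as it is pulled back towards the robot. About 0.046 at the start, on the last pot; 0.150 on the fill line; stops at 0.175. A spring pushes it forward all the way, 5.8 N at 0.046 to 6.6 N at 0.150, friction 0.4 N; let go, it flies forward.
- pusher_low_grip (a point): Middle of the finger grip on top of tray_low's white pusher, 97 mm above the counter, 6 mm behind the face. The grip is 12 thick along the lane, 30 wide across it, 69 to 115 above the counter. Axes as the tray's. Pinch it from above, fingers before and behind it or at its two sides.
- pusher_low_face (a point): Front face of tray_low's pusher, on the lane's centre line, 50 mm above the counter. Axes as the tray's. The face plate stands upright across the lane, 44 wide, 5 thick, its top 69 above the counter (the finger grip rises from it, flush in front); behind it a sled with the coil spring, 42 long, up to 47 above the counter.
- pot_last: Round metal spice pot with a flat lid, 46 diameter, 52 high, about 90 g, loose; origin at the centre of its underside. The last pot in tray_low, standing on the tray floor (8 above the counter) against the front lip; its lid is 60 above the counter.
- tray_full: The full tray, three pots in it; leave it alone. Fixed, of the same make and size as tray_low, with the same pusher and ribs; origin at the centre of its underside, +x to its serving front.
- pusher_full (a joint): Slide of the full tray's pusher, measured like pusher_low; about 0.138 at the start, resting on the third pot. The same pusher as in tray_low, its finger grip the same height.
- pot_full0: Round metal spice pot with a flat lid, 46 diameter, 52 high, about 90 g, loose; origin at the centre of its underside. Stands in tray_full, front of three.
- pot_full1: Round metal spice pot with a flat lid, 46 diameter, 52 high, about 90 g, loose; origin at the centre of its underside. Stands in tray_full, middle of three.
- pot_full2: Round metal spice pot with a flat lid, 46 diameter, 52 high, about 90 g, loose; origin at the centre of its underside. Stands in tray_full, rear of three.
- loaf_pan: Small aluminium loaf pan, 212 x 107 over the rim, 60 high, loose on the counter to the robot's right; origin at the centre of its underside, long side along its x. Two fresh pots stand in it.
- pot_new0: Round metal spice pot with a flat lid, 46 diameter, 52 high, about 90 g, loose; origin at the centre of its underside. A fresh pot waiting in the loaf pan.
- pot_new1: Round metal spice pot with a flat lid, 46 diameter, 52 high, about 90 g, loose; origin at the centre of its underside. A fresh pot waiting in the loaf pan.
- turntable: Lime plastic cake turntable, 280 diameter, 32 high, to the robot's left; origin at the centre of its underside.
- cake_tin: White enamel cake tin standing on the turntable, 208 over the rim, 75 high; origin at the centre of its underside.
- spoon: Wooden spoon, 295 long, bowl 58 across and 16 high, lying across the counter beyond the trays; origin at mid-length on its underside, x towards the bowl.
Not all that is in view belongs to the job. Leave any blue or brown look-alike of the pot_last alone.

How it is judged (in metres and radians):
On the way, in this order (a step that is already met when the one before it is completed fails the run):
1. the pusher of the nearly empty tray is in the fingers' hold and drawn clear of the last pot (contact force between the fingers and pusher_low above 2 N and contact force between pot_last and pusher_low below 0.3 N and value of joint pusher_low above 0.07 m), for 0.1 s.
2. the pusher's face is held on the fill line, steady (contact force between the fingers and pusher_low above 2 N and contact force between pot_last and pusher_low below 0.3 N and x of pusher_low_face in the frame of tray_low_line between -0.007 and 0.007 m and velocity of joint pusher_low between -0.02 and 0.02 m/s), for 0.5 s.
At the end, for the whole second after the job is handed in: Fingers hold tray_low's pusher (over 2 N), its face within 7 mm of the fill line, at rest (under 20 mm/s), no pot leaning on it; the last pot upright at the front of its lane; the full tray's pusher still on its pots; all through the last second (all of step 2 and x of pot_last in the frame of tray_low between 0.05 and 0.11 m and y of pot_last in the frame of tray_low between -0.006 and 0.006 m and z of pot_last in the frame of tray_low below 0.012 m and angle between pot_last's own z axis and vertical below 0.15 rad and value of joint pusher_full between 0.13 and 0.15 m); the arm keeps its last pose, push and grip.
It fails at once if the pusher snaps forward (faster than 0.25 m/s) (velocity of joint pusher_low below -0.25 m/s).
It fails at once if the last pot is tipped or shifted more than 25 mm (angle between pot_last's own z axis and vertical above 0.35 rad or distance of pot_last from where it was at the start of the episode above 0.025 m).
It fails at once if the full tray is disturbed: its pusher worked by more than 10 mm or a pot of it moved more than 20 mm (value of joint pusher_full above 0.15 m or value of joint pusher_full below 0.128 m or distance of any of pot_full0, pot_full1, pot_full2 from where it was at the start of the episode above 0.02 m).
It fails at once if the loaf pan, the fresh pots, the turntable, the cake tin or the spoon is moved more than 25 mm (distance of any of loaf_pan, pot_new0, pot_new1, turntable, cake_tin, spoon from where it was at the start of the episode above 0.025 m).
It also fails if it takes over 40 s, if anything falls off the work surface, if the arm or the gripper's body presses on something with over 40 N, if the wrist force passes 120 N, or if a joint passes its speed limit or range.

## Working session

There is one attempt and no reset: what is moved stays moved. The work goes in short steps, Python scripts to look and compute and a tool call to move; the robot and the scene stay as the last step left them, time stands still between calls to the robot, and variables do not carry over. Pictures are saved under pics/ and viewed, at most 10 in all, crops included, and the job is handed in when it is done.

Besides the shell and the picture viewer there is one more tool, called after "Call:" as a command line: name --argument value ..., lists and objects as JSON in quotes. servo_tool: Moves the arm, as the interface text tells. Its arguments: {"type":"object","properties":{"rows":{"type":"array"}},"required":["rows"]}

```bash
mkdir -p pics
python3 - <<'E'
from bench import arm
import cv2
for n in("top","scene"):
    cv2.imwrite(f"pics/{n}0.png",arm.get_image(n)[:,:,::-1])
    p=arm.camera_params(n);print(n,p)
s=arm.read_state();print(s)
E
```

```text
top {'intrinsics': array([[454.26600092,   0.        , 312.87298317],
       [  0.        , 454.26600092, 204.89329173],
       [  0.        ,   0.        ,   1.        ]]), 'R': array([[-2.08256850e-03, -9.99787680e-01,  2.05002073e-02],
       [-9.98008073e-01,  7.85404079e-04, -6.30814527e-02],
       [ 6.30519582e-02, -2.05907438e-02, -9.97797811e-01]]), 't': array([  -2.5550851 ,  620.11508654, 1702.39065231])}
scene {'intrinsics': array([[501.1565524 ,   0.        , 321.74895212],
       [  0.        , 501.1565524 , 189.77406886],
       [  0.        ,   0.        ,   1.        ]]), 'R': array([[ 0.83983711,  0.54283429, -0.00213573],
       [ 0.36518253, -0.56788837, -0.73766152],
       [-0.40164082,  0.61873559, -0.67516732]]), 't': array([-514.75592209, -130.6357946 , 1662.05477979])}
{'clock': 0.1, 'joints': array([-8.65406656e-01,  3.85472886e-01,  6.76382348e-03, -4.35827133e-04,
       -1.19401574e+00, -2.58605927e-01]), 'joint_vel': array([ 0.00078645, -0.00158265,  0.00336871,  0.0006385 ,  0.00061114,
        0.00015047]), 'joint_efforts': array([ 2.26447592e-04, -3.93319917e+01,  1.88929152e+01,  4.19787839e+00,
       -2.58066946e-03,  2.38642897e-06]), 'position': array([ 269.8325823 , -563.16765231,  230.33546962]), 'ee_rot': array([-2.21459997e-01,  9.75168959e-01,  9.48274618e-04, -2.67498529e-04]), 'contact_force': array([-0.37687499,  0.00628805, -1.00063159]), 'wrist_torque': array([-0.02220831, -0.02543031,  0.02404409]), 'grasp_force': 0.0, 'gripper_width': 85.06235477658824}
```

View pics/top0.png

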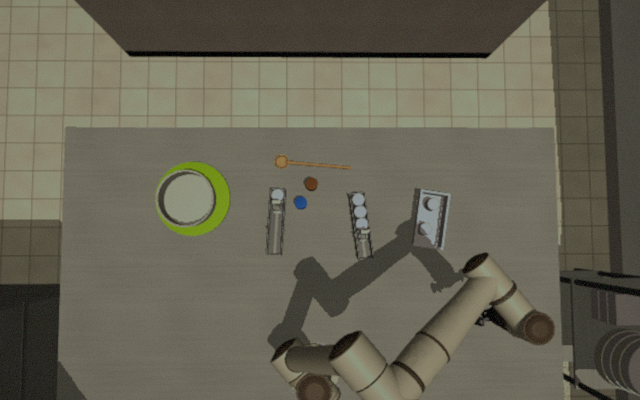

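View pics/scene0.png

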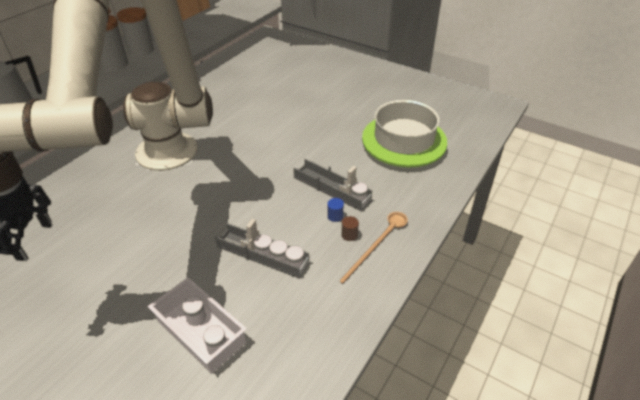

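The low tray is the left one: in the top view it spans (276,187)-(274,254) and has a single metal pot at (277,194). The right tray at (360,225) holds three pots. The blue (300,202) and brown (311,184) pots stand outside the trays, so they are decoys. I'll confirm this in an enlarged crop.

Run:
```python
import cv2,numpy as np
a=cv2.imread("pics/top0.png")[180:262,250:320];b=cv2.imread("pics/scene0.png")[150:215,285:385]
a=cv2.resize(a,None,fx=7,fy=7,interpolation=cv2.INTER_CUBIC)
cv2.imwrite("pics/c1.png",a)
b=cv2.resize(b,None,fx=8,fy=8,interpolation=cv2.INTER_CUBIC)
cv2.imwrite("pics/c2.png",b)
```

```text
(no output)
```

View pics/c1.png

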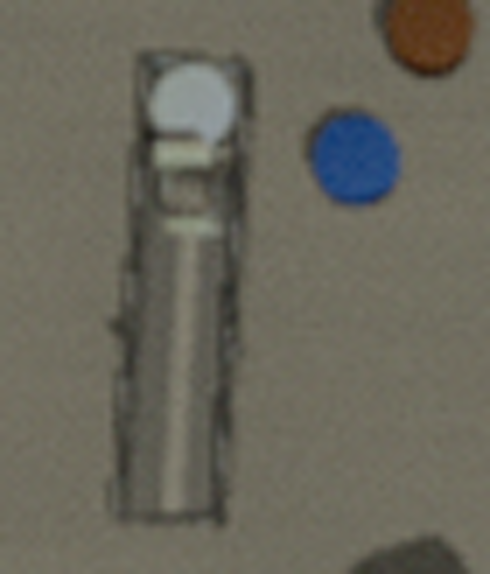

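View pics/c2.png

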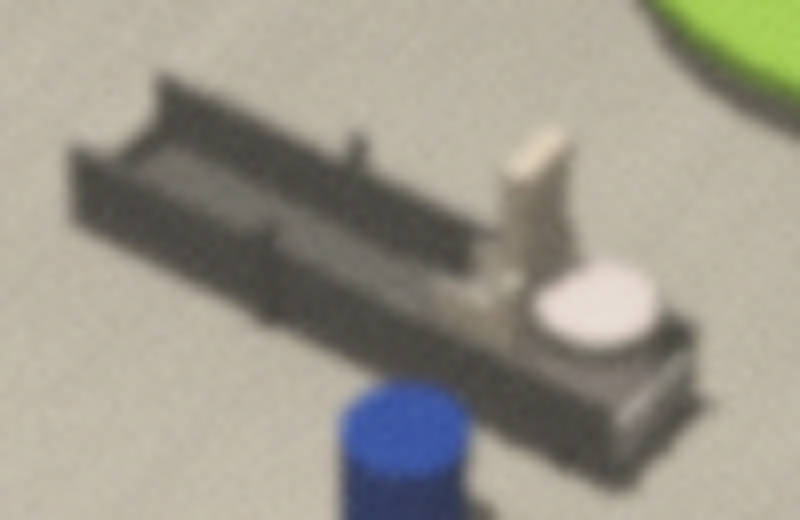

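```bash
cat > h.py <<'E'
import numpy as np
from bench import arm
def ray(n,u,v,z,p=None):
    p=p or arm.camera_params(n);K,R,t=p["intrinsics"],p["R"],p["t"]
    d=R.T@np.linalg.solve(K,[u,v,1]);c=-R.T@t
    return c+d*(z-c[2])/d[2]
def proj(n,X,p=None):
    p=p or arm.camera_params(n);q=p["intrinsics"]@(p["R"]@np.array(X,float)+p["t"]);return q[:2]/q[2]
E
python3 - <<'E'
from h import *
for l,x,y,z in [("RL",115,520,42),("RR",222,520,42),("FL",140,53,42),("FR",247,58,42),("lid",193,104,60),("grip",183,151,115)]:
    print(l,ray("top",249.57+x/7,179.57+y/7,z).round(1))
for l,x,y,z in [("lid",597,302,60),("grip",537,150,115),("ribNear",270,232,54),("ribFar",357,135,54)]:
    print("s",l,ray("scene",284.56+x/8,149.56+y/8,z).round(1))
s=arm.read_state();from scipy.spatial.transform import Rotation as Ro
print(Ro.from_quat(s["ee_rot"]).as_matrix().round(3))
E
```

```text
RL [436.9 171.3  42. ]
RR [436.7 114.6  42. ]
FL [685.4 159.   42. ]
FR [682.7 101.8  42. ]
lid [656.5 129.6  60. ]
grip [627.6 131.4 115. ]
s lid [658.2 127.7  60. ]
s grip [628.7 131.5 115. ]
s ribNear [535.1 102.   54. ]
s ribFar [532.3 166.3  54. ]
[[-0.902 -0.432 -0.001]
 [-0.432  0.902  0.002]
 [ 0.     0.002 -1.   ]]
```

Both views confirm it. Only the left tray has a single metal pot, with the grip behind it at about (628,132,115), and two ribs mid-tray. The tray yaw is about -0.051 rad. I'm moving over it now.

Call:
servo_tool --rows '[[[85,-40,30,2,0,0,-0.107],[85,-85,64,4,0,0,-0.214],[85,-130,98,6,0,0,-0.321],[85,-175,132,8,0,0,-0.428],[85,-220,166,10,0,0,-0.535],[85,-265,200,12,0,0,-0.642],[85,-310,234,14,0,0,-0.75],[85,-355,268,16,0,0,-0.858],[85,-400,302,18,0,0,-0.966],[85,-445,336,20,0,0,-1.073]]]'

```text
clock: 1.35
position: [526.5, -66.5, 211.0]
ee_rot: [-0.69, 0.724, 0.0, -0.0]
contact_force: [1.3, -0.1, -0.2]
gripper_width: 85.3
grasp_force: 0.0
```

```bash
cat >> h.py <<'E'
from scipy.spatial.transform import Rotation as Ro
def delta(X,th=-0.051):
    s=arm.read_state();M=Ro.from_quat(s["ee_rot"]).as_matrix()
    yd=-np.array([np.cos(th),np.sin(th),0]);zd=np.array([0,0,-1.]);T=np.column_stack([np.cross(yd,zd),yd,zd])
    print("t",s["clock"],"pos",s["position"].round(1),"w",s["gripper_width"],"F",s["contact_force"].round(1),"g",s["grasp_force"])
    print("shift",(M.T@(np.array(X)-s["position"])).round(1),"turn",Ro.from_matrix(M.T@T).as_rotvec().round(3))
E
python3 -c "
from h import *
delta([626,133,200])"
```

```text
t 1.35 pos [526.5 -66.5 211. ] w 85.2705979301377 F [ 1.3 -0.1 -0.2] g 0.0
shift [-204.   -89.9   11. ] turn [ 0.    -0.     0.004]
```

Call:
servo_tool --rows '[[[85,-50,-22,3,0,0,0.004],[85,-100,-44,6,0,0,0.004],[85,-150,-66,9,0,0,0.004],[85,-204,-90,11,0,0,0.004],[85,-204,-90,11,0,0,0.004],[85,-204,-90,11,0,0,0.004]]]'

```text
clock: 2.1
position: [625.9, 130.8, 199.5]
ee_rot: [-0.688, 0.726, 0.0, -0.001]
contact_force: [-0.5, -0.9, 0.8]
gripper_width: 84.9
grasp_force: 0.0
```

```bash
python3 -c "
from h import *
import cv2
delta([627,133,78])
p=arm.camera_params('wrist')
cv2.imwrite('pics/w1.png',arm.get_image('wrist')[:,:,::-1])
import pickle;pickle.dump(p,open('w1.pkl','wb'))
print(proj('wrist',[628,132,115],p),proj('wrist',[659,129,60],p))"
```

```text
t 2.1 pos [625.9 130.8 199.5] w 84.90523385606649 F [-0.5 -0.9  0.8] g 0.0
shift [ -2.3  -1.2 121.4] turn [ 0.002 -0.001 -0.004]
[314.98497164 200.79904119] [284.76053142 181.62358372]
```

View pics/w1.png

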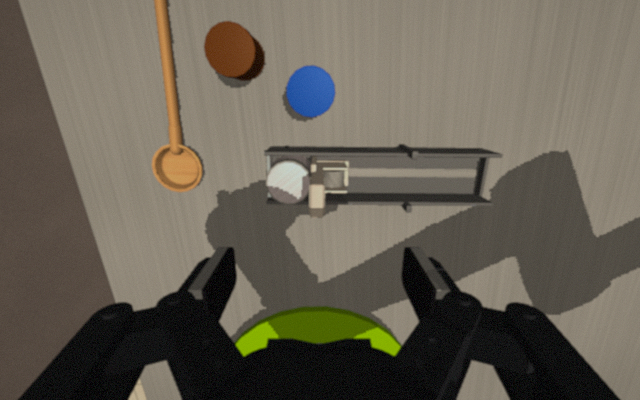

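The wrist view shows one pot at (288,182), the grip top at about (317,198) against a predicted (315,201), and ribs at (408,150) and (407,207). I'll take one enlarged crop to get the numbers.

```bash
python3 -c "
import cv2
a=cv2.imread('pics/w1.png')[140:225,260:420]
cv2.imwrite('pics/c3.png',cv2.resize(a,None,fx=5,fy=5,interpolation=cv2.INTER_CUBIC))"
```

```text
(no output)
```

View pics/c3.png

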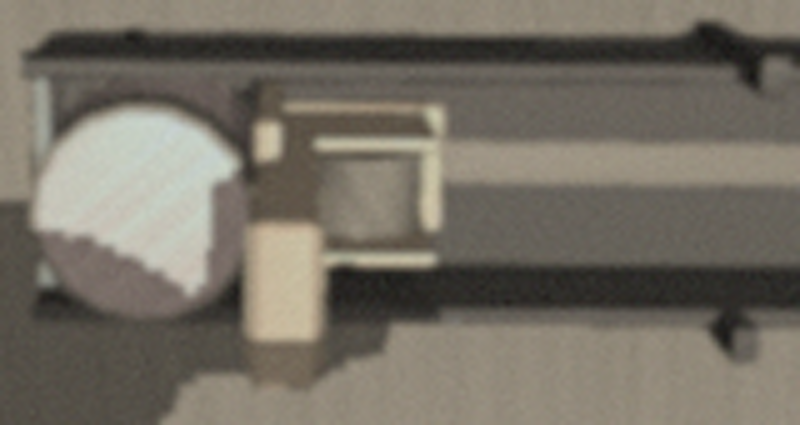

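```bash
python3 -c "
from h import *
import pickle
p=pickle.load(open('w1.pkl','rb'))
print('cam',-p['R'].T@p['t'],p['R'][2])
f=lambda l,x,y,z:print(l,ray('wrist',259.6+x/5,139.6+y/5,z,p).round(1))
f('topFR',245,222,115);f('topRR',325,222,115);f('topFL',250,383,115);f('topRL',325,380,115)
f('lid',140,210,60);f('ribA',710,30,54);f('ribB',727,315,54)
f('lipA',38,65,42);f('lipB',40,300,42)
for X in [(640,116,115),(628,116,115),(628,148,115),(628,116,69)]: print(X,((proj('w',X,p)-[259.6,139.6])*5).round())
"
```

```text
cam [620.94439059  52.77306317 342.17992389] [ 0.01537115  0.30580163 -0.95197116]
topFR [632.3 117.2 115. ]
topRR [619.3 117.9 115. ]
topFL [633.4 145.5 115. ]
topRL [620.7 145.7 115. ]
lid [656.1 129.1  60. ]
ribA [540.6 100.1  54. ]
ribB [535.  160.6  54. ]
lipA [676.8 101.6  42. ]
lipB [682.1 153.2  42. ]
(640, 116, 115) [198. 217.]
(628, 116, 115) [271. 213.]
(628, 148, 115) [282. 395.]
(628, 116, 69) [275. 149.]
```

The grip top is centred at about (626.5,131.5) and measures 13 x 28 mm, as expected. Now descending to TCP z of about 78, which keeps the fingertips 18 mm above the pot lid.

Call:
servo_tool --rows '[[[85,-1,0,30,0,0,-0.004],[85,-1,0,60,0,0,-0.004],[85,-1,0,90,0,0,-0.004],[85,-1,0,110,0,0,-0.004],[85,-1,0,121,0,0,-0.004],[85,-1,0,121,0,0,-0.004],[60,-1,0,121,0,0,-0.004],[40,-1,0,121,0,0,-0.004],[30,-1,0,121,0,0,-0.004],[30,-1,0,121,0,0,-0.004]]]'

```text
clock: 3.4
position: [626.6, 131.9, 79.6]
ee_rot: [-0.689, 0.725, -0.0, 0.0]
contact_force: [-0.1, 0.7, -0.4]
gripper_width: 29.8
grasp_force: 0.0
```

Call:
servo_tool --rows '[[[22,0,0,0,0,0,0],[18,0,0,0,0,0,0],[14,0,0,0,0,0,0],[10,0,0,0,0,0,0],[5,0,0,0,0,0,0],[0,0,0,0,0,0,0],[0,0,0,0,0,0,0]]]'

```text
clock: 4.28
position: [627.5, 131.9, 79.5]
ee_rot: [-0.689, 0.725, -0.001, 0.001]
contact_force: [5.6, -1.1, -1.4]
gripper_width: 11.2
grasp_force: 58.4
```

```bash
python3 -c "
from h import *
import cv2
d=np.array([np.cos(-.051),np.sin(-.051),0])
delta([626,132,78]); 
p=arm.camera_params('wrist')
im=arm.get_image('wrist')[:,:,::-1];cv2.imwrite('pics/w2.png',im)
import pickle;pickle.dump(p,open('w2.pkl','wb'))"
```

```text
t 4.275 pos [627.5 131.9  79.5] w 11.180765501909994 F [ 5.6 -1.1 -1.4] g 58.39780390262604
shift [-0.   1.5  1.5] turn [-0.002  0.001 -0.001]
```

View pics/w2.png

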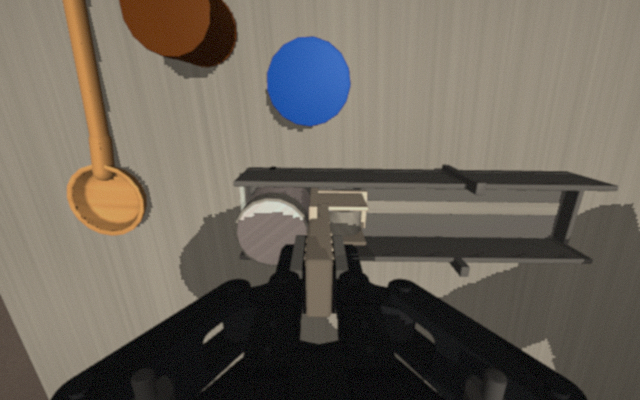

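The grip is held fore and aft (11.2 mm, 58 N), and the spring load shows as 5.6 N. The last pot is still standing at (272,230). I'll pull back 80 mm along tool +y, then check the force.

Call:
servo_tool --rows '[[[0,0,5,0,0,0,0],[0,0,14,0,0,0,0],[0,0,24,0,0,0,0],[0,0,34,0,0,0,0],[0,0,44,0,0,0,0],[0,0,54,0,0,0,0],[0,0,64,0,0,0,0],[0,0,74,0,0,0,0],[0,0,80,0,0,0,0],[0,0,80,0,0,0,0]]]'

```text
clock: 5.58
position: [547.6, 136.9, 79.5]
ee_rot: [-0.689, 0.725, -0.0, 0.002]
contact_force: [6.4, 0.7, -4.8]
gripper_width: 11.5
grasp_force: 58.4
```

Call:
servo_tool --rows '[[[0,0,8,0,0,0,0],[0,0,16,0,0,0,0],[0,0,22,0,0,0,0],[0,0,24,0,0,0,0],[0,0,24,0,0,0,0],[0,0,24,0,0,0,0]]]'

```text
clock: 6.32
position: [524.2, 138.4, 79.5]
ee_rot: [-0.689, 0.725, -0.0, 0.002]
contact_force: [6.3, 2.2, -4.0]
gripper_width: 11.5
grasp_force: 58.5
```

```bash
python3 -c "
from h import *
import cv2,pickle
delta([524,137,78])
p=arm.camera_params('wrist')
im=arm.get_image('wrist')[:,:,::-1]
pickle.dump(p,open('w3.pkl','wb'))
cv2.imwrite('pics/w3.png',im)
cv2.imwrite('pics/c4.png',cv2.resize(im[130:330,160:440],None,fx=2.8,fy=2.8,interpolation=cv2.INTER_CUBIC))
"
```

```text
t 6.325 pos [524.2 138.4  79.5] w 11.45116495219125 F [ 6.3  2.2 -4. ] g 58.475764989852905
shift [1.4 0.1 1.5] turn [-0.003  0.003 -0.   ]
```

View pics/c4.png

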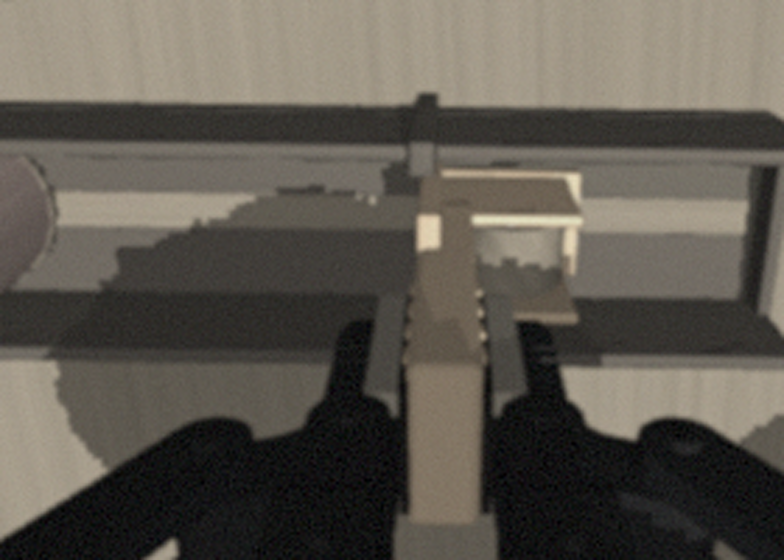

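```bash
python3 -c "
from h import *
import pickle
p=pickle.load(open('w3.pkl','rb'))
d=np.array([np.cos(-.051),np.sin(-.051),0])
def f(l,x,y,z):
  X=ray('wrist',159.7+x/2.8,129.7+y/2.8,z,p);print(l,X.round(1),'along',(X@d).round(1))
f('ribfront',409,175,54);f('ribrear',433,175,54)
f('platefront',417,215,69);f('platefront2',417,248,69);f('platerear',440,215,69)
f('gripfront',408,522,115);f('griprear',482,520,115);f('potrear',57,215,60)
"
```

```text
ribfront [529.9 113.2  54. ] along 523.4
ribrear [524.7 113.5  54. ] along 518.2
platefront [527.8 117.   69. ] along 521.2
platefront2 [528.3 124.2  69. ] along 521.2
platerear [523.2 117.2  69. ] along 516.5
gripfront [529.8 152.4 115. ] along 521.3
griprear [517.9 152.6 115. ] along 509.4
potrear [605.2 116.5  60. ] along 598.5
```

The rib spans 523.4 to 518.2 along the lane, centre 520.8, and the face is at 521.2, so the error is about 0.4 mm. The 103 mm pull also agrees with this. I'll hold briefly and hand in.

Call:
servo_tool --rows '[[[0,0,0,0,0,0,0],[0,0,0,0,0,0,0],[0,0,0,0,0,0,0],[0,0,0,0,0,0,0],[0,0,0,0,0,0,0],[0,0,0,0,0,0,0],[0,0,0,0,0,0,0],[0,0,0,0,0,0,0]]]'

```text
clock: 7.38
position: [524.2, 138.4, 79.5]
ee_rot: [-0.689, 0.725, -0.0, 0.002]
contact_force: [7.3, 2.5, -4.3]
gripper_width: 11.1
grasp_force: 58.5
```

```bash
python3 -c "
from h import *
delta([524,138,79])
print(arm.job_done())"
```

```text
t 7.375 pos [524.2 138.4  79.5] w 11.119731802939562 F [ 7.3  2.5 -4.3] g 58.47086191177368
shift [0.4 0.2 0.5] turn [-0.003  0.003 -0.   ]
the job is handed in; nothing more can be done
None
```

I pulled the low tray's pusher back and am holding it steady about 0.4 mm from the fill line by my camera measurement, gripping at 58 N; the job is handed in, but no verdict came back.

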